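Hang the driver holder on its keyhole screw

TASK

Hang the blue screwdriver holder on the stand: take it by the black grip tab, pass its keyhole over the screw head with the plate flat against the stand, then push it straight down until it is fully home and both spring balls have snapped into its catch holes, and let go. Go gently, feeling for the screw: keep the push on the stand below 30 N, and leave the other things on the cart alone.

Things in the scene. Friction and masses are not known exactly. Their poses are not given: they have to be found in the camera images.
- stand: Grey steel stand fixed to the cart: upright panel 130 mm wide, 115 mm tall; foot 10 mm thick from 20 mm before the face to 80 mm behind. Origin: on the cart top under the middle of the face. x points into the panel, y left, z up; the face is the plane x = 0 and looks to -x. In the face sits flush a light-metal crossbar (84 x 24 mm) that carries a screw and two catch balls
- stand_mid (a point): Fixed point on the stand's face, 100 mm up, on its centre line: the middle of the crossbar's adjusting range. The crossbar is clamped with its own middle anywhere from 12 mm below to 12 mm above this point; that height is NOT reported, find it by touch or sight. The screw and balls sit at the crossbar's mid height. Same axes as the stand
- catch_left (a joint): Left spring ball catch, 28 mm left of the screw, its 10 mm steel ball stands 4 mm out of the face. Value in m: 0 = ball fully out (free, or snapped into a catch hole), 0.002 to 0.004 = pressed back by the flat of the holder's plate. Spring force 1.8 N when out, 3.8 N fully pressed
- catch_right (a joint): Right spring ball catch, 28 mm right of the screw; otherwise like the left one. The screw between them, on the stand's centre line, sticks out to -x: shank 6 mm thick, 6.5 mm long, then a round head 14 mm across and 4 mm thick. So the head's front is 10.5 mm before the face, its top 7 mm above the crossbar's mid height
- holder: Blue screwdriver holder, 0.24 to 0.40 kg, loose, standing upright. Origin: middle of the underside of its back plate, at half its thickness; x towards the plate's back, y left, z up. Back plate 100 mm wide, 100 tall, 5 thick, with flat back and underside. A 6 mm thick ledge with three driver holes reaches 50 mm to -x from the plate, level with the underside
- holder_grip (a point): Middle of the holder's black grip tab, on top of the back plate, 136 mm above the underside; same axes as the holder. The tab is 14 mm thick (along the holder's x), 40 mm wide (along y) and reaches from 100 to 160 mm above the underside; grasp it from above across its thickness
- holder_entry (a point): Centre of the keyhole's round entry hole (18 mm across) on the back face of the holder's plate, 40 mm above the underside, on the centre line; same axes as the holder. From this hole a slot 9 mm wide runs straight up, ending 65 mm above the underside
- holder_home (a point): Point on the plate's back face, 62 mm above the underside, where the screw's axis is when the holder is home (20 mm down from entry). Catch holes, 11 mm across, lie 28 mm left and right of it. With the head through, the balls press the plate outwards against the head (1.5 mm play) and brake it: push down with about 2 to 12 N; it stops hard when home
- insert_box_1: Bystander: blue insert box with black lid, 32x55x23 mm; origin under its middle. Leave alone
- insert_box_2: Bystander: red insert box with black lid, 32x55x23 mm; origin under its middle. Leave alone
- collet_2: Bystander: steel collet, 33 mm across, 42 mm tall; origin under its middle. Leave alone
- tbolt_1: Bystander: dark T-bolt with nut, lying, 66 mm long, 30 mm high; origin under its middle. Leave alone
- stone: Bystander: yellow stone holder, 32x100x23 mm; origin under its middle. Leave alone
- oiler: Bystander: white squeeze bottle with red spout, 57 mm across, 151 mm tall; origin under its middle. Leave alone

How it is judged:
On the way:
1. the holder's plate is flat on the stand with the screw head through the keyhole, pressing back both catch balls: not yet home (x of holder in the frame of stand between -0.0065 and 0.001 m and y of holder in the frame of stand between -0.005 and 0.005 m and angle between the x axis of holder and the x axis of stand, either way round below 0.12 rad and angle between the z axis of holder and the z axis of stand, either way round below 0.12 rad and z of holder in the frame of stand between 0.026 and 0.075 m and value of joint each of catch_left, catch_right above 0.0015 m), for 0.05 s.
At the end, for the whole second after the job is handed in: The holder hangs on the screw, its plate upright, square and flat against the stand (within about 4 mm and 7 degrees) and centred sideways within 5 mm, its underside 23 to 52 mm above the cart top, both catch balls out (less than 1.2 mm pressed) in its catch holes, at rest and released (x of holder in the frame of stand between -0.0065 and 0.001 m and y of holder in the frame of stand between -0.005 and 0.005 m and angle between the x axis of holder and the x axis of stand, either way round below 0.12 rad and angle between the z axis of holder and the z axis of stand, either way round below 0.12 rad and z of holder in the frame of stand between 0.023 and 0.052 m and value of joint each of catch_left, catch_right below 0.0012 m and contact force between holder and stand above 0.5 N and linear speed of holder below 0.02 m/s and angular speed of holder below 0.2 rad/s); the robot touches nothing.
It fails at once if the holder is pressed on the stand or screw with more than 30 N (contact force between holder and stand above 30 N).
It fails at once if a bystander is moved by more than 20 mm (distance of any of insert_box_1, insert_box_2, collet_2, tbolt_1, stone, oiler from where it was at the start of the episode above 0.02 m).
It also fails if it takes over 48 s, if anything falls off the work surface, if the arm or the gripper's body presses on something with over 40 N, if the wrist force passes 120 N, or if a joint passes its speed limit or range.

ROBOT

A 6-joint arm with a two-finger parallel gripper is mounted at the origin on a cart in front of the work surface, level with it; the furniture and walls round the work are solid. World frame = base frame: x ahead of the robot, y to its left, z up, the work surface at z = 0. Lengths are in m, angles in rad, forces in N, time in s.
With the tool pointing down it reaches from about 0.25 to 0.85 m from the base axis. Payload 12.5 kg.
Tool frame: the origin (TCP) lies at the very end of the fingers, on their centre line; the grasp point (between the pads) lies 19 mm behind it; z points along the fingers, y is the line along which they close (so a half turn about z gives the same grasp; the last joint's range is limited). The gripper opens to 93 mm and grips with 3 to 60 N. Pads are 15 mm wide; open, the fingers measure 128 mm over their backs; the gripper's body (75 mm by 188 mm) begins 65 mm behind the grasp point.
Start: joints at [1.096, 0.351, 1.652, -0, 1.139, -0.085], TCP at [0.209, 0.509, 0.219] pointing down, gripper open.
Joint ranges: [-2.75, 2.75], [-0.79, 2.1], [0.01, 2.65], [-1.57, 4.71], [0.07, 3.14], [-2.87, 2.87]. Speed limits (rad/s): [2.22, 2.22, 2.79, 3.14, 3.14, 3.14].

INTERFACE

Orientations are given as [roll, pitch, yaw] about the fixed x, y, z axes, in that order (R = Rz(yaw) Ry(pitch) Rx(roll)).
In Python, from cell import env, eyes gives the robot as it stands.
- The arm moves only by the tool apply_moves, never from a script. Its argument "rows" is a list of rows, each a list of 3 entries, a list of its own where there are three numbers: the shift along the tool's x, y, z in m, then the turn about the tool's z in rad, then the finger opening in m, from 0 to 0.093. A call has exactly 5 rows; each row is the pose to reach, as a shift and turn from the pose commanded when the call began, along the tool's axes at that moment; what a row does not reach only later rows make up. A row lasts 1/8 s, in which the tool goes at most 62.5 mm and 10.7 degrees, less where a joint would pass 70% of its speed; a pose out of reach is approached as far as the arm can. A call with a gripper value outside its range is refused whole. The fingers move at their own pace and stop on an object; "force" is the grip in N (left out, the last holds). Time passes only in rows, so rows that repeat a pose let the fingers close, or fill a call up. It gives the time, the measured TCP pose, the force, the opening and the grip force at its end, in the units of the state.
- env.observe(): the state, without advancing time (a new reading comes with each control period).
- eyes.grab_frame(name): name is "side" or "top" or "wrist"; returns the picture (420x560x3 uint8, blue, green, red); there is no depth.
- eyes.camera_info(name): a dict with "K" (3x3 intrinsics, pixels), "world_from_camera" (4x4, takes a point from camera to world coordinates). Camera axes: x right, y down, z forward; pixel columns grow to the right and rows downward; lengths in m; the calibration is good to about 2 mm. A picture is of the moment at which its call begins: read the wrist's pose just before it. camera_info takes no time and is no camera call; for the wrist camera it gives the pose at the moment of the call.
- env.hand_in(): hands the job in; it is judged then, once.
The state is a dict: "t": time; "joint_positions": joint angles; "qd": joint speeds; "joint_efforts": joint torques, N m; "tcp_pos": TCP position; "eef_rot": TCP orientation; "contact_force": force on the tool from outside, world axes, zero at the start; "wrist_torque": the same for the moment, N m; "gripper_width": finger opening in m; "gripper_force": force on a finger pad.
Only numpy, scipy, OpenCV 4.12 (cv2) and the standard library are available. Lean on these libraries where they do the work, as an engineer would, in place of code of your own. Each camera call takes 0.05 s, during which the arm holds its last target. There are 200 camera calls.

## Working session

There is one attempt and no reset: what is moved stays moved. The work goes in short steps, Python scripts to look and compute and a tool call to move; the robot and the scene stay as the last step left them, time stands still between calls to the robot, and variables do not carry over. Pictures are saved under pics/ and viewed, at most 10 in all, crops included, and the job is handed in when it is done.

Besides the shell and the picture viewer there is one more tool, called after ">>>" as name(argument=value, ...), one argument or row to a line, values as JSON. apply_moves: Moves the arm, as the interface text tells. Its arguments: {"type":"object","properties":{"rows":{"type":"array"},"force":{"type":"number"}},"required":["rows"]}

```bash
mkdir -p pics; ls; python3 - <<'E'
from cell import env, eyes
import cv2,numpy as np
for n in ["side","top"]:
    cv2.imwrite(f"pics/{n}0.png",eyes.grab_frame(n)); i=eyes.camera_info(n); print(n,np.round(i["K"],1).tolist(),np.round(i["world_from_camera"],3).tolist())
o=env.observe(); print({k:np.round(v,3).tolist() for k,v in o.items()})
E
```

```text
pics
side [[403.7, 0.0, 279.6], [0.0, 403.7, 212.4], [0.0, 0.0, 1.0]] [[0.872, -0.215, 0.44, 0.15], [-0.489, -0.361, 0.794, -0.653], [-0.012, -0.907, -0.42, 0.464], [0.0, 0.0, 0.0, 1.0]]
top [[524.5, 0.0, 285.7], [0.0, 524.5, 214.2], [0.0, 0.0, 1.0]] [[0.001, -0.998, 0.07, 0.459], [-1.0, -0.001, 0.002, 0.077], [-0.002, -0.07, -0.998, 1.053], [0.0, 0.0, 0.0, 1.0]]
{'t': 0.1, 'joint_positions': [1.096, 0.351, 1.652, 0.0, 1.139, -0.085], 'qd': [0.003, -0.001, -0.003, -0.0, -0.0, -0.001], 'joint_efforts': [0.0, -49.804, -28.57, 0.07, 0.024, -0.0], 'tcp_pos': [0.209, 0.508, 0.218], 'eef_rot': [-3.141, -0.0, 2.752], 'contact_force': [0.296, -0.707, -0.436], 'wrist_torque': [-0.032, 0.002, 0.022], 'gripper_force': 0.0, 'gripper_width': 0.093}
```

View pics/side0.png

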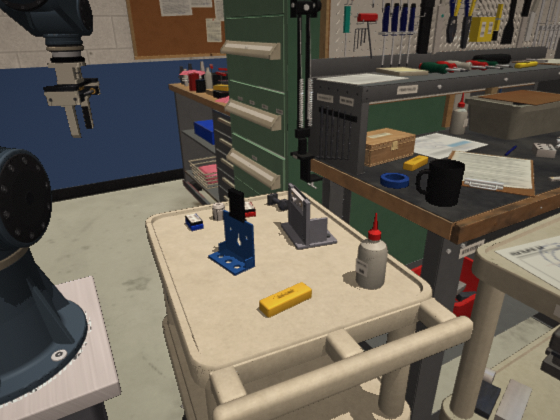

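View pics/top0.png

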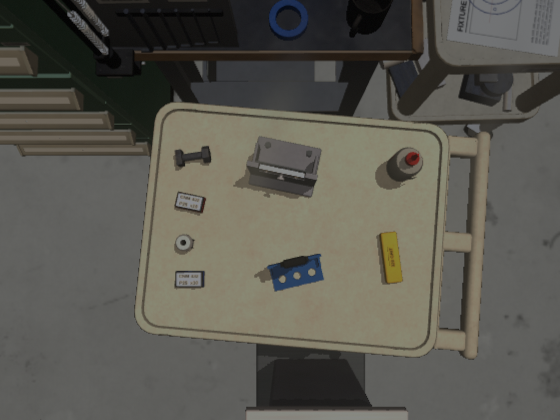

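The side view shows the blue holder around (235,240) with its black tab up at (237,205), and the stand at (310,220). The top view shows the holder at about (297,272) with its ledge towards the robot and the tab at (295,262). The stand's top edge runs from (250,165) to (315,180), and its face looks at the robot.

```bash
cat > h.py <<'E'
from cell import env, eyes
import cv2,numpy as np
def ray(info,uv,z):
    K=np.array(info["K"]);T=np.array(info["world_from_camera"])
    d=T[:3,:3]@np.linalg.inv(K)@np.array([uv[0],uv[1],1.]);o=T[:3,3]
    return o+d*(z-o[2])/d[2]
def tool(p):  # world point/delta -> tool axes from current pose
    from scipy.spatial.transform import Rotation as R
    o=env.observe(); M=R.from_euler('xyz',o["eef_rot"])
    return M.inv().apply(np.array(p)-o["tcp_pos"])
E
python3 - <<'E'
from h import *
im=cv2.imread("pics/top0.png"); i=eyes.camera_info("top")
b=im.astype(int)
sub=np.zeros(im.shape[:2],bool); sub[245:300,255:335]=1
blue=(b[...,0]-b[...,2]>30)&sub
blk=(b.max(2)<45)&sub
for n,m,z in [("blue",blue,0.006),("blk",blk,0.16)]:
    c=max(cv2.findContours(m.astype(np.uint8),0,2)[0],key=cv2.contourArea)
    r=cv2.minAreaRect(c); print(n,r,[np.round(ray(i,p,z),4).tolist() for p in cv2.boxPoints(r)],np.round(ray(i,r[0],z),4))
print("stand top ends",ray(i,(250,165),.115),ray(i,(315,180),.115))
cv2.imwrite("pics/c.png",cv2.resize(im[125:300,230:340],None,fx=3.4,fy=3.4,interpolation=cv2.INTER_CUBIC)*1)
E
```

```text
blue ((297.2320556640625, 271.96124267578125), (25.508777618408203, 52.22427749633789), 76.4295654296875) [[0.4296, 0.1123, 0.006], [0.454, 0.0114, 0.006], [0.405, -0.0003, 0.006], [0.3808, 0.1003, 0.006]] [0.4173 0.056  0.006 ]
blk ((293.7098388671875, 261.8918151855469), (8.13089656829834, 28.114578247070312), 76.75948333740234) [[0.4416, 0.0898, 0.16], [0.4526, 0.0434, 0.16], [0.4392, 0.0402, 0.16], [0.4283, 0.0866, 0.16]] [0.4404 0.065  0.16  ]
stand top ends [0.61354523 0.14330443 0.115     ] [0.58639458 0.02610136 0.115     ]
```

View pics/c.png

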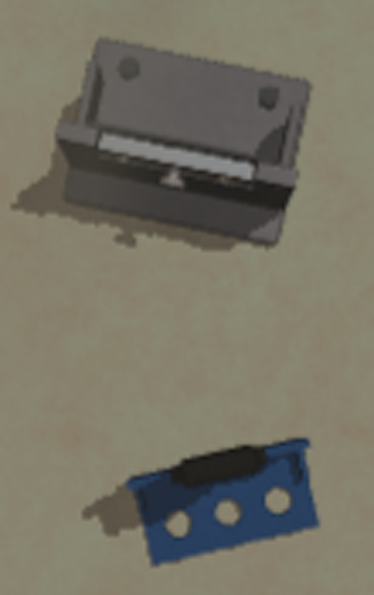

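The crop shows the stand's panel top edge from (58,138) to (293,182), so the stand is yawed about -11°. The screw head shows at (175,178). The holder is yawed about +13°, with its tab near (0.44, 0.065). I'll move over it now.

>>> apply_moves(
  rows=[
    [[-0.045,-0.038,0],0.18,0.093],
    [[-0.09,-0.076,0],0.36,0.093],
    [[-0.135,-0.114,0],0.54,0.093],
    [[-0.18,-0.152,0],0.72,0.093],
    [[-0.225,-0.19,0],0.9,0.093],
  ],
)

```text
t: 0.72
tcp_pos: [0.3453, 0.2458, 0.2186]
eef_rot: [3.142, -0.0, 1.846]
contact_force: [0.5, 0.7, 1.0]
gripper_width: 0.0928
gripper_force: 0.0
```

```bash
python3 - <<'E'
from h import *
print(tool([0.41,0.065,0.23]),env.observe()["eef_rot"])
i=eyes.camera_info("wrist");T=np.array(i["world_from_camera"]);print(tool(T[:3,3]),T.round(3).tolist())
E
```

```text
[-0.19152648  0.01308574 -0.01139572] [ 3.14151328e+00 -3.18064717e-06  1.84614996e+00]
[ 7.82408284e-02 -1.56486715e-04 -1.67149681e-01] [[0.962, 0.261, 0.074, 0.324], [0.271, -0.925, -0.268, 0.321], [-0.001, 0.278, -0.961, 0.386], [0.0, 0.0, 0.0, 1.0]]
```

>>> apply_moves(
  rows=[
    [[-0.05,0.011,0],0.045,0.093],
    [[-0.1,0.022,0],0.045,0.093],
    [[-0.15,0.032,0],0.045,0.093],
    [[-0.2,0.043,0],0.045,0.093],
    [[-0.201,0.043,0],0.045,0.093],
  ],
)

```text
t: 1.35
tcp_pos: [0.4428, 0.064, 0.2184]
eef_rot: [-3.141, 0.0, 1.803]
contact_force: [-0.7, -0.6, 0.5]
gripper_width: 0.0929
gripper_force: 0.0
```

```bash
python3 - <<'E'
from h import *
o=env.observe();print(o["tcp_pos"],o["eef_rot"])
i=eyes.camera_info("wrist");im=eyes.grab_frame("wrist");cv2.imwrite("pics/w1.png",im)
import pickle;pickle.dump(i,open("w1.pkl","wb"))
E
```

```text
[0.44283055 0.06404487 0.2183807 ] [-3.14129091e+00  1.84287537e-04  1.80299711e+00]
```

View pics/w1.png

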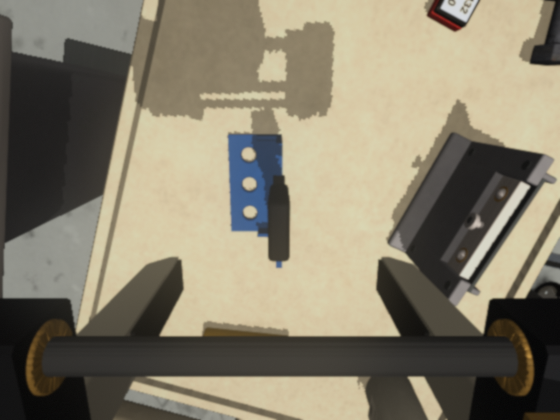

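The tab top spans columns 268–290 and rows 180–262, centred between the fingers. The stand is at (390–550, 135–300), with its screw at (475,221) and its balls at (502,195) and (461,255). Zooming on the stand.

```bash
python3 - <<'E'
from h import *
import pickle
i=pickle.load(open("w1.pkl","rb"));im=cv2.imread("pics/w1.png")
m=(im.max(2)<70).astype(np.uint8); m[:200]=0;m[262:]=0;m[:,:255]=0;m[:,300:]=0
c=max(cv2.findContours(m,0,2)[0],key=cv2.contourArea);r=cv2.minAreaRect(c);print(r,[ray(i,p,.16).round(4).tolist() for p in cv2.boxPoints(r)])
for row in (215,230,245):
    cols=np.where(m[row])[0]; a=ray(i,(cols[0],row),.16);b=ray(i,(cols[-1]+1,row),.16);print(row,cols[0],cols[-1],a.round(4),b.round(4),np.linalg.norm(a-b))
print(i["K"])
cr=im[125:310,385:560];cr=cv2.convertScaleAbs(cr,alpha=1.6,beta=10)
cv2.imwrite("pics/w1c.png",cv2.resize(cr,None,fx=3.2,fy=3.2,interpolation=cv2.INTER_CUBIC))
E
```

```text
((273.32220458984375, 229.78834533691406), (28.625629425048828, 60.22598648071289), 1.3971812725067139) [[0.4328, 0.0448, 0.16], [0.4251, 0.0839, 0.16], [0.4423, 0.0875, 0.16], [0.4508, 0.0486, 0.16]]
215 268 288 [0.4323 0.0753 0.16  ] [0.445  0.0783 0.16  ] 0.013029218460731526
230 259 287 [0.4289 0.0644 0.16  ] [0.4467 0.0686 0.16  ] 0.018202361831107246
245 270 287 [0.4379 0.0563 0.16  ] [0.449  0.0589 0.16  ] 0.011429984121287175
[[378.21378299   0.         279.41058488]
 [  0.         378.21378299 215.53241291]
 [  0.           0.           1.        ]]
```

View pics/w1c.png

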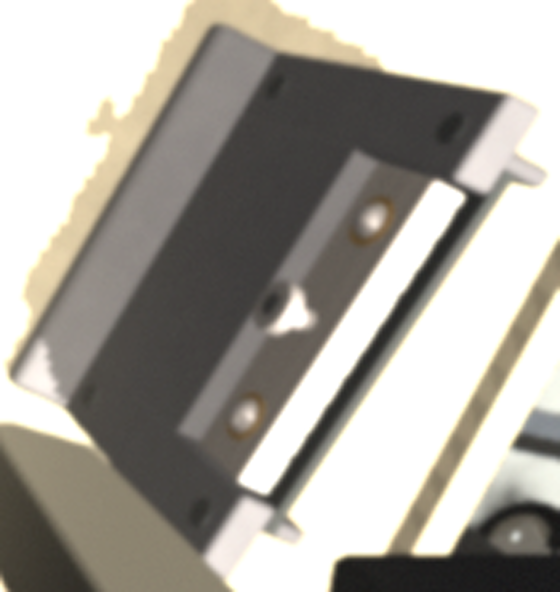

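The zoom shows, in crop pixels:
- **Panel top front corners:** (503,95) and (205,555).
- **Crossbar top front edge:** (432,180) to (240,488).
- **Ball rings:** (373,218) and (246,415).
- **Screw head:** about (270,307).

```bash
python3 - <<'E'
from h import *
import pickle
i=pickle.load(open("w1.pkl","rb"))
f=lambda u,v:(u/3.2+385-.35,v/3.2+125-.35)
L=ray(i,f(503,95),.115);R=ray(i,f(205,555),.115);print(L,R,np.linalg.norm(L-R))
yv=(L-R)/np.linalg.norm(L-R);xv=np.array([yv[1],-yv[0],0]);M=(L+R)/2;print("yaw",np.arctan2(-yv[0],yv[1]),"mid",M)
K=np.array(i["K"]);T=np.array(i["world_from_camera"])
def face(u,v,off=0):
    p=f(u,v);d=T[:3,:3]@np.linalg.inv(K)@np.array([*p,1.]);o=T[:3,3];P=o+d*(((M+xv*off-o)@xv)/(d@xv));return [round(float((P-M)@yv),4),round(float(P[2]),4)]
for n,p in dict(cbL=(432,180),cbR=(240,488),ringL=(373,218),ringR=(246,415),footL=(278,52),footR=(68,405),cbbL=(357,150),cbbR=(180,432)).items():print(n,face(*p))
print("head",face(270,307,-.0105))
i2=eyes.camera_info("top")
a=ray(i2,(230+58/3.4-.35,125+138/3.4-.35),.115);b=ray(i2,(230+293/3.4-.35,125+182/3.4-.35),.115);print("top",a,b,(a+b)/2,np.linalg.norm(a-b))
E
```

```text
[0.61318211 0.15083137 0.115     ] [0.58863421 0.02841072 0.115     ] 0.12485758066930004
yaw -0.1978964236980656 mid [0.60090816 0.08962105 0.115     ]
cbL [0.0403, 0.1101]
cbR [-0.0439, 0.1122]
ringL [0.0276, 0.0986]
ringR [-0.029, 0.098]
footL [0.0629, 0.0117]
footR [-0.0638, 0.0108]
cbbL [0.0419, 0.077]
cbbR [-0.0441, 0.0763]
head [-0.0019, 0.0987]
top [0.61310634 0.14924126 0.115     ] [0.58969768 0.0246041  0.115     ] [0.60140201 0.08692268 0.115     ] 0.1268163521632878
```

>>> apply_moves(
  rows=[
    [[0.001,-0.002,0.03],0.01,0.07],
    [[0.001,-0.002,0.06],0.01,0.05],
    [[0.001,-0.002,0.09],0.01,0.05],
    [[0.001,-0.002,0.101],0.01,0.05],
    [[0.001,-0.002,0.101],0.01,0.04],
  ],
  force=30,
)

```text
t: 2.02
tcp_pos: [0.4395, 0.0674, 0.1176]
eef_rot: [-3.141, -0.0, 1.798]
contact_force: [1.1, 0.1, 0.5]
gripper_width: 0.0472
gripper_force: 0.0
```

>>> apply_moves(
  rows=[
    [[0,0,0],0,0.02],
    [[0,0,0],0,0.01],
    [[0,0,0],0,0.008],
    [[0,0,0],0,0.005],
    [[0,0,0],0,0.005],
  ],
  force=30,
)

```text
t: 2.65
tcp_pos: [0.4397, 0.0668, 0.1176]
eef_rot: [-3.141, -0.0, 1.797]
contact_force: [1.0, 0.7, -0.5]
gripper_width: 0.0135
gripper_force: 30.0
```

>>> apply_moves(
  rows=[
    [[0,0,-0.015],0,0.005],
    [[0,0.005,-0.04],0.05,0.005],
    [[0,0.03,-0.06],0.15,0.005],
    [[0,0.06,-0.06],0.25,0.005],
    [[0,0.08,-0.06],0.35,0.005],
  ],
  force=40,
)

```text
t: 3.28
tcp_pos: [0.5186, 0.0849, 0.1776]
eef_rot: [3.142, 0.0, 1.443]
contact_force: [0.0, -0.2, -2.6]
gripper_width: 0.0134
gripper_force: 40.0
```

```bash
python3 - <<'E'
from h import *
o=env.observe();print(o["eef_rot"],tool([.5645,.0967,.1766]))
E
```

```text
[3.14154847e+00 1.66983305e-05 1.44349647e+00] [0.01750989 0.04400594 0.00099083]
```

>>> apply_moves(
  rows=[
    [[0.006,0.012,0],0.03,0.005],
    [[0.012,0.024,0],0.064,0.005],
    [[0.0175,0.036,0],0.064,0.005],
    [[0.0175,0.043,0],0.064,0.005],
    [[0.0175,0.043,0],0.064,0.005],
  ],
)

```text
t: 3.9
tcp_pos: [0.5626, 0.0966, 0.1774]
eef_rot: [-3.141, 0.0, 1.383]
contact_force: [-0.4, -0.2, -1.9]
gripper_width: 0.0137
gripper_force: 40.0
```

```bash
python3 - <<'E'
from h import *
import pickle
i=eyes.camera_info("wrist");im=eyes.grab_frame("wrist");cv2.imwrite("pics/w2.png",im);pickle.dump(i,open("w2.pkl","wb"))
o=env.observe();print(o["tcp_pos"],o["eef_rot"])
s=eyes.grab_frame("side");cv2.imwrite("pics/s2.png",s)
a=cv2.resize(im[60:340,160:480],None,fx=2,fy=2,interpolation=cv2.INTER_CUBIC);cv2.imwrite("pics/w2c.png",cv2.convertScaleAbs(a,alpha=1.5,beta=10))
E
```

```text
[0.5623493  0.09658851 0.17746105] [-3.14108353e+00  1.78741966e-04  1.38311994e+00]
```

View pics/w2c.png

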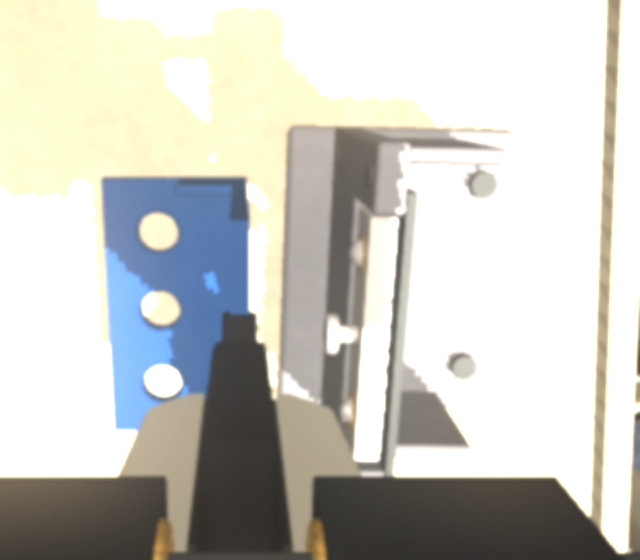

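The crop shows the ledge corners at (103,178) and (116,428), and the ledge holes at (159,231), (160,308) and (163,381). The crossbar's front top edge runs from (372,213) to (355,462), and the screw head is near (333,333). Computing the sideways offset.

```bash
python3 - <<'E'
from h import *
import pickle
i=pickle.load(open("w2.pkl","rb"))
f=lambda u,v:(u/2+160-.25,v/2+60-.25)
zc=.1775-.1176
S=np.array([.601,.088,0]);a=-.192;xv=np.array([np.cos(a),np.sin(a),0]);yv=np.array([-xv[1],xv[0],0])
st=lambda P:(((P-S)@xv).round(4),((P-S)@yv).round(4))
for n,p,z in [("ledL",(103,178),zc+.006),("ledR",(116,428),zc+.006),("ledLback",(247,178),zc+.006),("h1",(159,231),zc+.004),("h2",(160,308),zc+.004),("h3",(163,381),zc+.004),("cbL",(372,213),.1105),("cbR",(355,462),.1105),("head",(333,333),.0985),("tabTopR",(210,345),zc+.16),("footL",(290,127),.01),("footR",(279,400),.01),("panL",(380,143),.115)]:
    P=ray(i,f(*p),z);print(n,P.round(4),st(P))
E
```

```text
ledL [0.5217 0.1533 0.0659] (np.float64(-0.0903), np.float64(0.049))
ledR [0.5034 0.0556 0.0659] (np.float64(-0.0897), np.float64(-0.0505))
ledLback [0.5734 0.1435 0.0659] (np.float64(-0.0377), np.float64(0.0492))
h1 [0.5373 0.1301 0.0639] (np.float64(-0.0706), np.float64(0.0292))
h2 [0.5312 0.1007 0.0639] (np.float64(-0.0709), np.float64(-0.0009))
h3 [0.5259 0.071  0.0639] (np.float64(-0.0705), np.float64(-0.031))
cbL [0.61   0.1305 0.1105] (np.float64(0.0008), np.float64(0.0434))
cbR [0.5924 0.0469 0.1105] (np.float64(-0.0005), np.float64(-0.042))
head [0.5929 0.09   0.0985] (np.float64(-0.0083), np.float64(0.0004))
tabTopR [0.5636 0.133  0.2199] (np.float64(-0.0453), np.float64(0.037))
footL [0.5949 0.1554 0.01  ] (np.float64(-0.0189), np.float64(0.065))
footR [0.5684 0.0316 0.01  ] (np.float64(-0.0213), np.float64(-0.0616))
panL [0.6146 0.1515 0.115 ] (np.float64(0.0012), np.float64(0.0649))
```

View pics/s2.png

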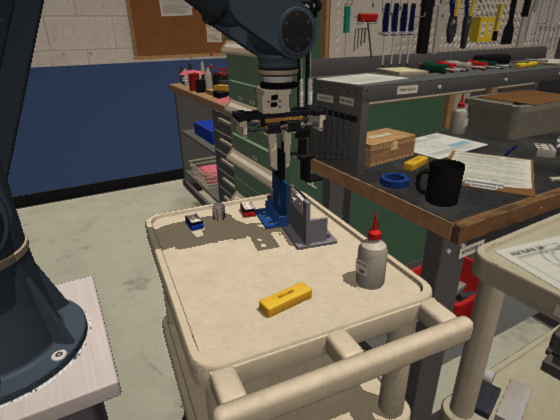

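The side view confirms the holder is held upright in front of the stand. It needs about +1.3 mm sideways, -1.4 mm in height and a slight turn. Next I'll advance close to the screw head.

>>> apply_moves(
  rows=[
    [[0.0013,0.005,0.0014],0.015,0.005],
    [[0.0013,0.011,0.0014],0.015,0.005],
    [[0.0013,0.017,0.0014],0.015,0.005],
    [[0.0013,0.022,0.0014],0.015,0.005],
    [[0.0013,0.022,0.0014],0.015,0.005],
  ],
)

```text
t: 4.62
tcp_pos: [0.5847, 0.0938, 0.1761]
eef_rot: [-3.142, 0.0, 1.368]
contact_force: [0.5, 0.4, -2.3]
gripper_width: 0.0137
gripper_force: 40.0
```

>>> apply_moves(
  rows=[
    [[0,0.001,0],0,0.005],
    [[0,0.002,0],0,0.005],
    [[0,0.003,0],0,0.005],
    [[0,0.004,0],0,0.005],
    [[0,0.004,0],0,0.005],
  ],
)

```text
t: 5.25
tcp_pos: [0.5884, 0.0931, 0.1762]
eef_rot: [-3.142, -0.0, 1.368]
contact_force: [-0.0, -1.2, -2.1]
gripper_width: 0.0135
gripper_force: 40.0
```

>>> apply_moves(
  rows=[
    [[0,0.0005,0],0,0.005],
    [[0,0.001,0],0,0.005],
    [[0,0.0015,0],0,0.005],
    [[0,0.002,0],0,0.005],
    [[0,0.002,0],0,0.005],
  ],
)

```text
t: 5.88
tcp_pos: [0.5903, 0.0927, 0.1762]
eef_rot: [-3.142, 0.0, 1.368]
contact_force: [0.0, -0.1, -2.5]
gripper_width: 0.0135
gripper_force: 40.0
```

>>> apply_moves(
  rows=[
    [[0,0.0005,0],0,0.005],
    [[0,0.001,0],0,0.005],
    [[0,0.0015,0],0,0.005],
    [[0,0.002,0],0,0.005],
    [[0,0.002,0],0,0.005],
  ],
)

```text
t: 6.5
tcp_pos: [0.5923, 0.0923, 0.1762]
eef_rot: [-3.142, -0.0, 1.368]
contact_force: [0.1, 0.8, -2.6]
gripper_width: 0.0142
gripper_force: 40.0
```

>>> apply_moves(
  rows=[
    [[0,0.0005,0],0,0.005],
    [[0,0.001,0],0,0.005],
    [[0,0.0015,0],0,0.005],
    [[0,0.002,0],0,0.005],
    [[0,0.002,0],0,0.005],
  ],
)

```text
t: 7.12
tcp_pos: [0.5942, 0.0919, 0.1762]
eef_rot: [-3.142, -0.0, 1.368]
contact_force: [0.2, 0.6, -2.9]
gripper_width: 0.0136
gripper_force: 40.0
```

>>> apply_moves(
  rows=[
    [[0,0.0005,0],0,0.005],
    [[0,0.001,0],0,0.005],
    [[0,0.0015,0],0,0.005],
    [[0,0.0015,0],0,0.005],
    [[0,0.0015,0],0,0.005],
  ],
)

```text
t: 7.75
tcp_pos: [0.5956, 0.0916, 0.1762]
eef_rot: [-3.141, 0.0, 1.368]
contact_force: [-0.5, -0.4, -2.5]
gripper_width: 0.0141
gripper_force: 40.0
```

>>> apply_moves(
  rows=[
    [[0,0.0005,0],0,0.005],
    [[0,0.001,0],0,0.005],
    [[0,0.0015,0],0,0.005],
    [[0,0.0015,0],0,0.005],
    [[0,0.0015,0],0,0.005],
  ],
)

```text
t: 8.38
tcp_pos: [0.5969, 0.0914, 0.1761]
eef_rot: [-3.141, 0.0, 1.368]
contact_force: [-4.3, 1.9, -0.6]
gripper_width: 0.0134
gripper_force: 40.0
```

>>> apply_moves(
  rows=[
    [[0,0.0003,0],0,0.005],
    [[0,0.0006,0],0,0.005],
    [[0,0.001,0],0,0.005],
    [[0,0.001,0],0,0.005],
    [[0,0.001,0],0,0.005],
  ],
)

```text
t: 9.0
tcp_pos: [0.5979, 0.0911, 0.1762]
eef_rot: [-3.141, 0.0, 1.368]
contact_force: [-4.9, 1.0, -0.7]
gripper_width: 0.014
gripper_force: 40.0
```

>>> apply_moves(
  rows=[
    [[0,0.0003,0],0,0.005],
    [[0,0.0006,0],0,0.005],
    [[0,0.001,0],0,0.005],
    [[0,0.0012,0],0,0.005],
    [[0,0.0012,0],0,0.005],
  ],
)

```text
t: 9.62
tcp_pos: [0.5989, 0.091, 0.1762]
eef_rot: [-3.14, 0.0, 1.368]
contact_force: [-6.7, 1.4, -0.3]
gripper_width: 0.0137
gripper_force: 40.0
```

>>> apply_moves(
  rows=[
    [[0,0.0002,0],0,0.005],
    [[0,0.0004,0],0,0.005],
    [[0,0.0006,0],0,0.005],
    [[0,0.0008,0],0,0.005],
    [[0,0.0008,0],0,0.005],
  ],
)

```text
t: 10.25
tcp_pos: [0.5996, 0.0908, 0.1761]
eef_rot: [-3.14, 0.0, 1.368]
contact_force: [-6.7, 2.3, 1.1]
gripper_width: 0.0137
gripper_force: 40.0
```

>>> apply_moves(
  rows=[
    [[0,0.0002,0.0005],0,0.005],
    [[0,0.0002,0.001],0,0.005],
    [[0,0.0002,0.0015],0,0.005],
    [[0,0.0002,0.002],0,0.005],
    [[0,0.0002,0.002],0,0.005],
  ],
)

```text
t: 10.88
tcp_pos: [0.5996, 0.0908, 0.1741]
eef_rot: [-3.14, 0.0, 1.368]
contact_force: [-8.3, 2.0, 0.9]
gripper_width: 0.0143
gripper_force: 40.0
```

>>> apply_moves(
  rows=[
    [[0,0,0.001],0,0.005],
    [[0,0,0.002],0,0.005],
    [[0,0,0.003],0,0.005],
    [[0,0,0.004],0,0.005],
    [[0,0,0.004],0,0.005],
  ],
)

```text
t: 11.5
tcp_pos: [0.5995, 0.0908, 0.1698]
eef_rot: [-3.14, 0.0, 1.368]
contact_force: [-7.5, 2.1, -1.2]
gripper_width: 0.0138
gripper_force: 40.0
```

>>> apply_moves(
  rows=[
    [[0,0,0.001],0,0.005],
    [[0,0,0.002],0,0.005],
    [[0,0,0.003],0,0.005],
    [[0,0,0.004],0,0.005],
    [[0,0,0.004],0,0.005],
  ],
)

```text
t: 12.12
tcp_pos: [0.5996, 0.0908, 0.1659]
eef_rot: [-3.14, 0.0, 1.368]
contact_force: [-7.2, 1.5, -0.6]
gripper_width: 0.0136
gripper_force: 40.0
```

>>> apply_moves(
  rows=[
    [[0,0,0.001],0,0.005],
    [[0,0,0.002],0,0.005],
    [[0,0,0.003],0,0.005],
    [[0,0,0.004],0,0.005],
    [[0,0,0.004],0,0.005],
  ],
)

```text
t: 12.75
tcp_pos: [0.5995, 0.0908, 0.1618]
eef_rot: [-3.139, 0.0, 1.368]
contact_force: [-7.1, 2.1, -1.3]
gripper_width: 0.0135
gripper_force: 40.0
```

>>> apply_moves(
  rows=[
    [[0,0,0.001],0,0.005],
    [[0,0,0.002],0,0.005],
    [[0,0,0.0025],0,0.005],
    [[0,0,0.003],0,0.005],
    [[0,0,0.003],0,0.005],
  ],
)

```text
t: 13.38
tcp_pos: [0.5995, 0.0908, 0.1588]
eef_rot: [-3.139, 0.0, 1.368]
contact_force: [-7.3, 2.2, -1.6]
gripper_width: 0.014
gripper_force: 40.0
```

>>> apply_moves(
  rows=[
    [[0,0,0.0004],0,0.005],
    [[0,0,0.0008],0,0.005],
    [[0,0,0.0012],0,0.005],
    [[0,0,0.0016],0,0.005],
    [[0,0,0.0016],0,0.005],
  ],
)

```text
t: 14.0
tcp_pos: [0.5995, 0.0907, 0.157]
eef_rot: [-3.139, 0.0, 1.368]
contact_force: [-6.6, 2.7, -3.3]
gripper_width: 0.0138
gripper_force: 40.0
```

>>> apply_moves(
  rows=[
    [[0,0,0.0004],0,0.005],
    [[0,0,0.0008],0,0.005],
    [[0,0,0.0012],0,0.005],
    [[0,0,0.0015],0,0.005],
    [[0,0,0.0015],0,0.005],
  ],
)

```text
t: 14.62
tcp_pos: [0.5995, 0.0907, 0.1554]
eef_rot: [-3.139, 0.0, 1.368]
contact_force: [-5.1, 1.6, -4.8]
gripper_width: 0.0142
gripper_force: 40.0
```

>>> apply_moves(
  rows=[
    [[0,0,0.0003],0,0.005],
    [[0,0,0.0006],0,0.005],
    [[0,0,0.0009],0,0.005],
    [[0,0,0.001],0,0.005],
    [[0,0,0.001],0,0.005],
  ],
)

```text
t: 15.25
tcp_pos: [0.5996, 0.0907, 0.1547]
eef_rot: [-3.14, 0.0, 1.368]
contact_force: [-7.0, 0.7, -2.3]
gripper_width: 0.0137
gripper_force: 40.0
```

>>> apply_moves(
  rows=[
    [[0,0,0.0002],0,0.005],
    [[0,0,0.0004],0,0.005],
    [[0,0,0.0006],0,0.005],
    [[0,0,0.0006],0,0.005],
    [[0,0,0.0006],0,0.005],
  ],
)

```text
t: 15.88
tcp_pos: [0.5996, 0.0907, 0.1544]
eef_rot: [-3.14, 0.0, 1.367]
contact_force: [-7.9, 1.3, 1.0]
gripper_width: 0.0137
gripper_force: 40.0
```

>>> apply_moves(
  rows=[
    [[0,0,0.0003],0,0.005],
    [[0,0,0.0006],0,0.005],
    [[0,0,0.0009],0,0.005],
    [[0,0,0.0009],0,0.005],
    [[0,0,0.0009],0,0.005],
  ],
)

```text
t: 16.5
tcp_pos: [0.5996, 0.0907, 0.1537]
eef_rot: [-3.14, 0.0, 1.367]
contact_force: [-8.0, 1.4, 2.8]
gripper_width: 0.0138
gripper_force: 40.0
```

>>> apply_moves(
  rows=[
    [[0,0,0.0003],0,0.005],
    [[0,0,0.0006],0,0.005],
    [[0,0,0.0009],0,0.005],
    [[0,0,0.0009],0,0.005],
    [[0,0,0.0009],0,0.005],
  ],
)

```text
t: 17.12
tcp_pos: [0.5997, 0.0908, 0.1533]
eef_rot: [-3.14, 0.0, 1.368]
contact_force: [-10.2, 2.4, 7.3]
gripper_width: 0.0135
gripper_force: 40.0
```

>>> apply_moves(
  rows=[
    [[0,0,0.0003],0,0.005],
    [[0,0,0.0006],0,0.005],
    [[0,0,0.0006],0,0.005],
    [[0,0,0.0006],0,0.005],
    [[0,0,0.0006],0,0.005],
  ],
)

```text
t: 17.75
tcp_pos: [0.5997, 0.0908, 0.1531]
eef_rot: [-3.14, 0.0, 1.368]
contact_force: [-12.4, 1.2, 10.3]
gripper_width: 0.0137
gripper_force: 40.0
```

```bash
python3 - <<'E'
from h import *
im=eyes.grab_frame("wrist")
a=cv2.resize(im[60:340,160:480],None,fx=2,fy=2,interpolation=cv2.INTER_CUBIC);cv2.imwrite("pics/w3c.png",cv2.convertScaleAbs(a,alpha=1.5,beta=10))
E
```

```text
(no output)
```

View pics/w3c.png

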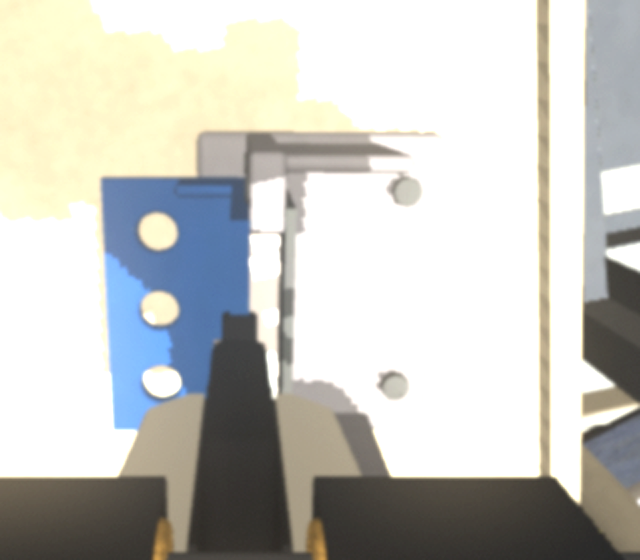

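The plate lies along the stand's face: the blue plate's back edge is at column 248 and the face edge is at about 250. It has hit a firm stop. I'll relax the push and check whether the balls still press.

>>> apply_moves(
  rows=[
    [[0,0,-0.0008],0,0.005],
    [[0,-0.0004,-0.001],0,0.005],
    [[0,-0.0008,-0.001],0,0.005],
    [[0,-0.001,-0.001],0,0.005],
    [[0,-0.001,-0.001],0,0.005],
  ],
)

```text
t: 18.42
tcp_pos: [0.5995, 0.0908, 0.1532]
eef_rot: [3.141, -0.0, 1.368]
contact_force: [-4.3, -0.7, 0.1]
gripper_width: 0.0139
gripper_force: 40.0
```

>>> apply_moves(
  rows=[
    [[0,-0.0002,0],0,0.005],
    [[0,-0.0004,0],0,0.005],
    [[0,-0.0006,0],0,0.005],
    [[0,-0.0006,0],0,0.005],
    [[0,-0.0006,0],0,0.005],
  ],
)

```text
t: 19.05
tcp_pos: [0.5991, 0.0909, 0.1533]
eef_rot: [3.14, -0.0, 1.368]
contact_force: [1.3, -0.8, 0.8]
gripper_width: 0.014
gripper_force: 40.0
```

The outward ball force is gone, so both balls have snapped in. Letting go.

>>> apply_moves(
  rows=[
    [[0,0,0],0,0.018],
    [[0,0,0],0,0.024],
    [[0,0,0],0,0.032],
    [[0,0,0],0,0.04],
    [[0,0,0],0,0.04],
  ],
)

```text
t: 19.68
tcp_pos: [0.5987, 0.091, 0.1531]
eef_rot: [3.142, -0.0, 1.368]
contact_force: [-0.0, 0.5, -0.4]
gripper_width: 0.0396
gripper_force: 0.0
```

>>> apply_moves(
  rows=[
    [[0,0,-0.015],0,0.04],
    [[0,0,-0.04],0,0.04],
    [[0,0,-0.07],0,0.04],
    [[0,0,-0.1],0,0.04],
    [[0,0,-0.1],0,0.04],
  ],
)

```text
t: 20.3
tcp_pos: [0.5997, 0.0911, 0.2563]
eef_rot: [3.137, -0.001, 1.368]
contact_force: [-0.3, 1.0, -0.2]
gripper_width: 0.04
gripper_force: 0.0
```

```bash
python3 - <<'E'
from h import *
im=eyes.grab_frame("wrist");s=eyes.grab_frame("side")
a=cv2.resize(im[60:340,160:480],(500,420));b=cv2.resize(s[170:260,220:350],None,fx=2.2,fy=4.67*.5,interpolation=cv2.INTER_CUBIC)
c=np.zeros((420,500+b.shape[1],3),np.uint8);c[:,:500]=a;c[:b.shape[0],500:]=b
cv2.imwrite("pics/w4.png",cv2.convertScaleAbs(c,alpha=1.4,beta=10))
E
```

```text
(no output)
```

View pics/w4.png

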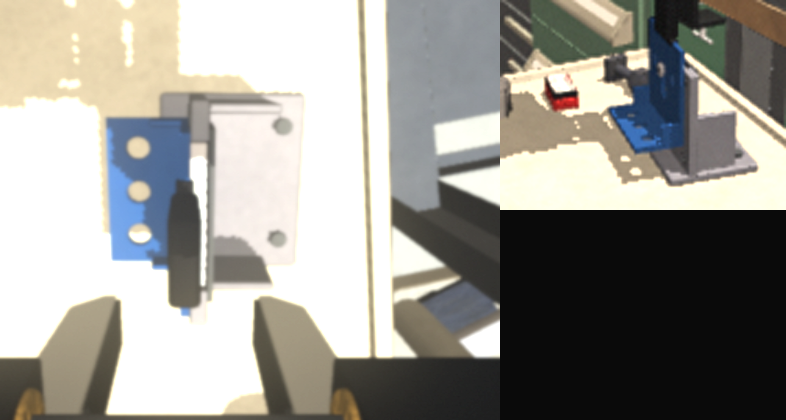

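The holder hangs flat and square on the stand, with its plate at columns 105–190 against the face and the screw head at the slot in the side view. The gripper is clear.

```bash
python3 -c "
from cell import env
print(env.hand_in())"
```

```text
the job is handed in; nothing more can be done
None
```

The holder hangs on the screw, pushed down to its hard stop, and has been let go; I handed the job in at about 20 s of robot time, but the hand-in gave no verdict. The measured push stayed around 18 N. I judged both balls snapped in because their outward push on the plate vanished; I had no direct reading of them.

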